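# Put the glazed lids back on their jars after firing

## Task

Four glazed jars are fresh from the kiln and their lids lie mixed among them on the ware board. Put each glazed lid on the jar of its own colour (white, blue, green, yellow), setting it down gently so that it sits level and fully home in the mouth. Do not shove or lift the jars, and leave the bare terracotta lid and the spray bottle where they are.

Things in the scene. Friction and masses are not known exactly. Their poses are not given: they have to be found in the camera images.
- lid_white: The glossy off-white glazed round lid, about 140 g, lying knob up on the ware board (board top at 18 mm). 90 mm wide, 48 mm tall. Origin: centre of its underside; z up. From there up: plug-like flange 0-12 mm (58 mm across at the bottom, 66 at the top), 90 mm cover 12-20 mm (low dome), round knob 20-48 mm (21 mm across at its foot, 26 at 40 mm height), gripped across its sides in any direction.
- jar_white: The glossy off-white glazed open jar, loose, upright on the ware board, about 420 g, 80 mm tall, 96 mm across the belly, mouth 76 mm inside, wall 5 mm. Origin: centre of its underside; z up. With a lid fully home, the flange is in the mouth (about 5 mm play all round), the cover rests on the rim and the lid's origin is 68 mm above the jar's.
- lid_blue: The dark cobalt-blue glazed round lid, about 140 g, lying knob up on the ware board (board top at 18 mm). Same shape and size as the white lid; origin and axes likewise.
- jar_blue: The dark cobalt-blue glazed open jar, loose, upright on the ware board, about 350 g, 64 mm tall, 96 mm across the belly, mouth 76 mm inside, wall 5 mm. Origin: centre of its underside; z up. With a lid fully home, the flange is in the mouth (about 5 mm play all round), the cover rests on the rim and the lid's origin is 52 mm above the jar's.
- lid_green: The dark copper-green glazed round lid, about 140 g, lying knob up on the ware board (board top at 18 mm). Same shape and size as the white lid; origin and axes likewise.
- jar_green: The dark copper-green glazed open jar, loose, upright on the ware board, about 420 g, 80 mm tall, 96 mm across the belly, mouth 76 mm inside, wall 5 mm. Origin: centre of its underside; z up. With a lid fully home, the flange is in the mouth (about 5 mm play all round), the cover rests on the rim and the lid's origin is 68 mm above the jar's.
- lid_yellow: The bright yellow glazed round lid, about 140 g, lying knob up on the ware board (board top at 18 mm). Same shape and size as the white lid; origin and axes likewise.
- jar_yellow: The bright yellow glazed open jar, loose, upright on the ware board, about 350 g, 64 mm tall, 96 mm across the belly, mouth 76 mm inside, wall 5 mm. Origin: centre of its underside; z up. With a lid fully home, the flange is in the mouth (about 5 mm play all round), the cover rests on the rim and the lid's origin is 52 mm above the jar's.
- lid_bare: A bare, unglazed red-brown terracotta lid, same shape and size as the glazed ones, origin likewise; its jar is not here. Stays where it lies on the ware board.
- spray: Lime-green trigger spray bottle with pink nozzle and trigger, loose, standing on the bench beside the ware board at the robot's right; 74 mm across, 204 mm tall, its head reaching 61 mm to one side. Origin: centre of its underside, z up. Stays where it is.
There are look-alikes about, which are no part of the job. Leave any pink look-alike of the lid_yellow alone.

How it is judged:
By the outcome, as a careful person would: the job done as asked, in the order asked, and still so for the second after the job is handed in, with the robot touching nothing.
It also fails if it takes over 99 s, if anything falls off the work surface, if the arm or the gripper's body presses on something with over 40 N, if the wrist force passes 120 N, or if a joint passes its speed limit or range.

## Robot

A 6-joint arm with a two-finger parallel gripper is mounted at the origin on the work surface. World frame = base frame: x ahead of the robot, y to its left, z up, the work surface at z = 0. Lengths are in m, angles in degrees, forces in N, time in s.
With the tool pointing down it reaches from about 0.375 to 0.9 m from the base axis. Payload 3.1 kg.
Tool frame: the origin (TCP) lies at the very end of the fingers, on their centre line; the grasp point (between the pads) lies 19 mm behind it; z points along the fingers, y is the line along which they close (so a half turn about z gives the same grasp; the last joint's range is limited). The gripper opens to 87 mm and grips with 3 to 60 N. Pads are 19 mm wide; open, the fingers measure 117 mm over their backs; the gripper's body (75 mm by 190 mm) begins 51 mm behind the grasp point.
Start: joints at [-76.748, 30.224, 82.088, -0, 67.689, -10.227], TCP at [0.249, -0.573, 0.223] pointing down, gripper open.
Joint ranges: [-176.69, 176.69], [-43.24, 126.21], [12.49, 139.97], [-82, 262], [0, 151.66], [-163.58, 163.58]. Speed limits (degrees/s): [159.86, 159.86, 180, 180, 180, 180].

## Interface

Orientations are given as a 3x3 rotation matrix whose columns are the frame's x, y, z axes.
In Python, from rig import * gives the robot as it stands.
- The arm moves only by the tool jog_arm, never from a script. Its arguments are lists of equal length, an entry for each row: "delta_pos": the shift along the world's x, y, z in cm, a list of three; "turn": the turn about the world's z in degrees; "grip": the closure, from 0 (fully open) to 1 (shut). In form: {"delta_pos": [[x, y, z], ...], "turn": [turn, ...], "grip": [grip, ...]}. A call has 1 to 12 rows; each row is the pose to reach, as a shift and turn from the pose commanded when the call began; what a row does not reach only later rows make up. A row lasts 1/8 s, in which the tool goes at most 62.5 mm and 10.7 degrees, less where a joint would pass 70% of its speed; a pose out of reach is approached as far as the arm can. A call with a gripper value outside its range is refused whole. The fingers move at their own pace and stop on an object; the grip force is fixed at half the most. Time passes only in rows, so rows that repeat a pose let the fingers close. It gives the time, the measured TCP pose, the force, the opening and the grip force at its end, in the units of the state.
- read_state(): the state, without advancing time (a new reading comes with each control period).
- capture(name): name is "scene" or "side" or "wrist"; returns a dict with "color" (400x640x3 uint8, blue, green, red), "fovy" (degrees; the focal length in pixels is half the picture's height over the tangent of half this angle, whatever the lens; pixels are square), "cx", "cy" (the principal point, pixels), "camera_from_world" (4x4, takes a point from world to camera coordinates). Camera axes: x right, y up, looking along -z (the intrinsics and any distortion apply to the point x, -y, -z); pixel columns grow to the right and rows downward; lengths in m; the calibration is good to about 2 mm. The wrist camera is an equidistant fisheye: a pixel r from the principal point sees the ray r / f radians off the axis. A picture is of the moment at which its call begins. There is no depth.
- hand_in(): hands the job in; it is judged then, once.
The state is a dict: "time_s": time; "joint_positions": joint angles; "qvel": joint speeds; "tau": joint torques, N m; "position": TCP position; "tcp_rot": TCP orientation; "force": force on the tool from outside, world axes, zero at the start; "moment": the same for the moment, N m; "opening": opening from 0.0 (shut) to 1.0 (fully open); "grasp_force": force on a finger pad.
Only numpy, scipy, OpenCV 4.12 (cv2) and the standard library are available. Lean on these libraries where they do the work, as an engineer would, in place of code of your own. Each camera call takes 0.05 s, during which the arm holds its last target. There are 200 camera calls.

## Working session

There is one attempt and no reset: what is moved stays moved. The work goes in short steps, Python scripts to look and compute and a tool call to move; the robot and the scene stay as the last step left them, time stands still between calls to the robot, and variables do not carry over. Pictures are saved under pics/ and viewed, at most 14 in all, crops included, and the job is handed in when it is done.

Besides the shell and the picture viewer there is one more tool, called after ">>>" as name([rows], argument=value, ...), one row to a line, values as JSON. jog_arm: Moves the arm, as the interface text tells. Its arguments: {"type":"object","properties":{"delta_pos":{"type":"array"},"turn":{"type":"array"},"grip":{"type":"array"}},"required":["delta_pos","turn","grip"]}

```bash
mkdir -p pics && cat > h.py <<'E'
from rig import *
import numpy as np, cv2
def shot(n,f):
    c=capture(n); cv2.imwrite(f'pics/{f}.png',c['color']); np.save(f'pics/{f}.npy',c,allow_pickle=True); return c
def load(f): return np.load(f'pics/{f}.npy',allow_pickle=True).item()
def ray(c,u,v,fish=False):
    f=200/np.tan(np.radians(c['fovy']/2)); x=(u-c['cx'])/f; y=(v-c['cy'])/f
    if fish:
        r=np.hypot(x,y); s=np.sin(r)/r if r>1e-9 else 1; d=np.array([x*s,-y*s,-np.cos(r)])
    else: d=np.array([x,-y,-1.])
    M=np.array(c['camera_from_world']); R=M[:3,:3]
    return -R.T@M[:3,3], R.T@d
def onz(c,u,v,z,fish=False):
    o,d=ray(c,u,v,fish); return o+d*(z-o[2])/d[2]
def tri(rs):
    A=np.zeros((3,3));b=np.zeros(3)
    for o,d in rs:
        d=d/np.linalg.norm(d);P=np.eye(3)-np.outer(d,d);A+=P;b+=P@o
    p=np.linalg.solve(A,b); return p,[np.linalg.norm(np.cross(p-o,d/np.linalg.norm(d))) for o,d in rs]
E
python3 - <<'E'
from h import *
for n in ("scene","side","wrist"):
    c=shot(n,n+"0"); o,d=ray(c,c['cx'],c['cy']); print(n,c['fovy'],c['cx'],c['cy'],o.round(3),d.round(3))
a=load("scene0")['color'];b=load("side0")['color']
s=read_state(); print(s['time_s'],s['position'],s['opening'],s['force'],s['tcp_rot'])
E
```

```text
scene 42.696519368524655 306.6792907535362 202.52954330863525 [ 1.294 -0.107  1.397] [-0.526  0.093 -0.845]
side 54.40313183052883 314.005976111373 198.20024863173643 [0.338 1.175 0.684] [ 0.079 -0.876 -0.477]
wrist 65.70646984690485 321.24139434028643 203.10330174222105 [ 0.32  -0.542  0.385] [-0.26  -0.111 -0.959]
0.15 [ 0.24889857 -0.57267574  0.2217871 ] 0.9968190781141342 [ 0.1852736   0.28833296 -0.29615653] [[ 9.17212241e-01  3.98398749e-01 -3.76398744e-04]
 [ 3.98398807e-01 -9.17210822e-01  1.64268125e-03]
 [ 3.09205155e-04 -1.65664416e-03 -9.99998580e-01]]
```

View pics/scene0.png

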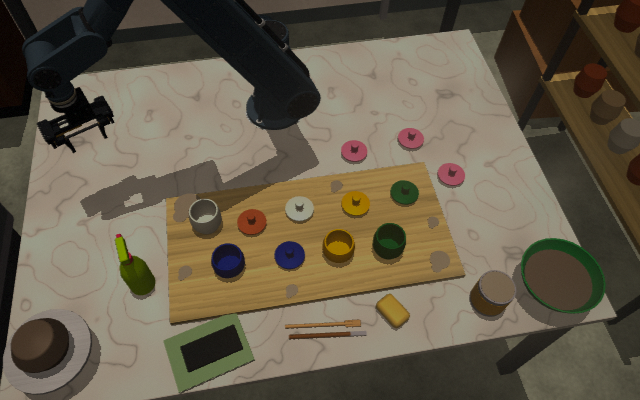

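View pics/side0.png

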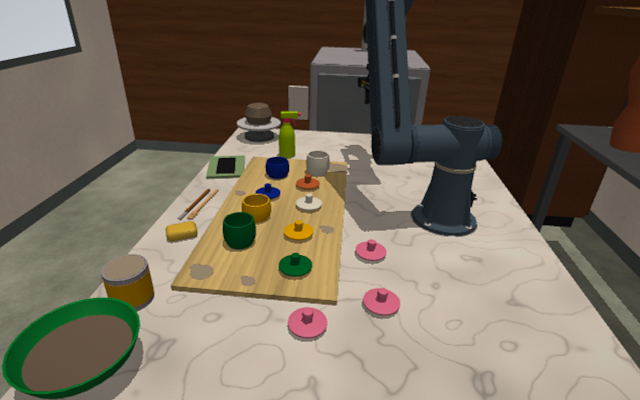

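View pics/wrist0.png

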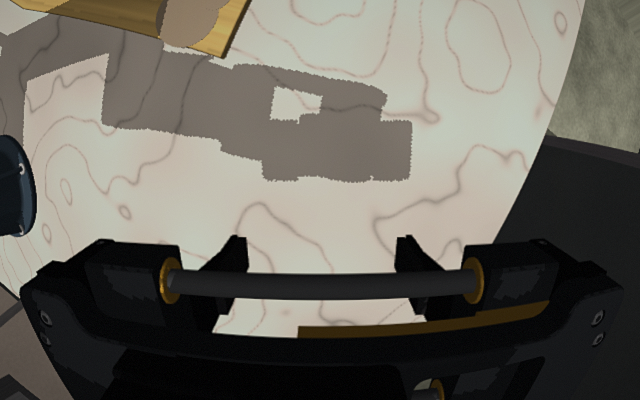

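The scene view shows the jars at white (205,216), blue (228,260), yellow (338,246) and green (389,240). The lids are at bare (252,221), white (299,208), blue (289,255), yellow (355,203) and green (404,192), and the three pink look-alikes lie off the board. The side view shows the same layout, and the wrist view doesn't show the ware yet.

```bash
python3 - <<'E'
from h import *
S=load("scene0");D=load("side0")
a=cv2.resize(S['color'][150:290,170:450],None,fx=2.8,fy=2.8,interpolation=cv2.INTER_CUBIC)
b=cv2.resize(D['color'][140:290,190:370],None,fx=3.9,fy=3.9,interpolation=cv2.INTER_CUBIC)
cv2.imwrite('pics/sc.png',a);cv2.imwrite('pics/si.png',b)
p={'jw':(205,206,.098),'jb':(228,252,.082),'jy':(338,240,.082),'jg':(389,230,.098),'lr':(252,219,.066),'lw':(299,203,.066),'ly':(355,198,.066),'lg':(404,186,.066),'lb':(289,249,.066),'spray':(140,285,0)}
for k,(u,v,z) in p.items(): print(k,onz(S,u,v,z).round(3))
E
```

```text
jw [ 0.446 -0.266  0.098]
jb [ 0.603 -0.213  0.082]
jy [0.618 0.105 0.082]
jg [0.62  0.255 0.098]
lr [ 0.496 -0.133  0.066]
lw [0.464 0.016 0.066]
ly [0.475 0.189 0.066]
lg [0.457 0.351 0.066]
lb [ 0.615 -0.039  0.066]
spray [ 0.624 -0.483  0.   ]
```

View pics/sc.png

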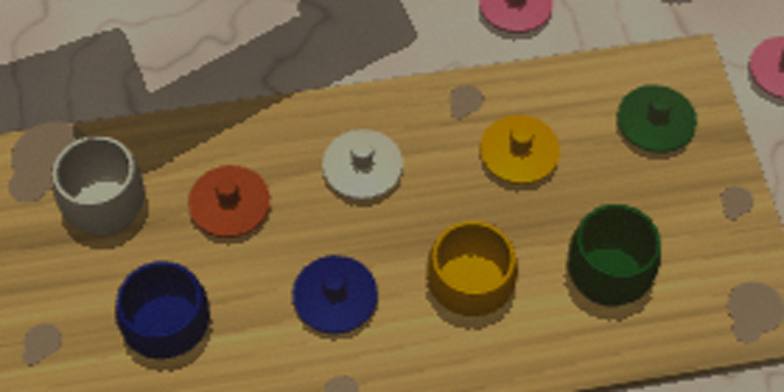

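View pics/si.png

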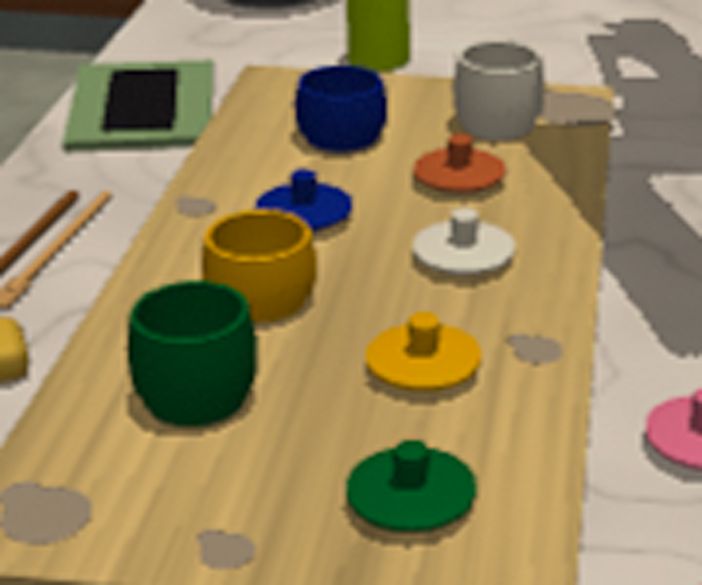

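The crops confirm this: all five lids lie flat with knobs up, the jars are open and upright, and spacing is 13 cm or more. I'll move to a hover over the board with the fingers closing along world y and measure with the wrist camera.

>>> jog_arm([
  [2, 6, 5.8],
  [4, 12, 7.8],
  [6, 18, 7.8],
  [8.5, 24, 7.8],
  [11, 30, 7.8],
  [14, 36, 7.8],
  [17, 42, 7.8],
  [19, 45.3, 7.8],
  [19, 45.3, 7.8],
  [19, 45.3, 7.8],
  [19, 45.3, 7.8],
], turn=[-5, -10, -15, -20, -23.5, -23.5, -23.5, -23.5, -23.5, -23.5, -23.5], grip=[0, 0, 0, 0, 0, 0, 0, 0, 0, 0, 0])

```text
time_s: 1.52
position: [0.4386, -0.1214, 0.3004]
tcp_rot: [[1.0, -0.002, -0.001], [-0.002, -1.0, -0.001], [-0.001, 0.001, -1.0]]
force: [-0.3, -0.6, -0.1]
opening: 0.999
grasp_force: 0.0
```

```bash
python3 - <<'E'
from h import *
shot("wrist","w1");s=read_state();print(s['time_s'],s['position'],s['tcp_rot'].round(3) if hasattr(s['tcp_rot'],'round') else s['tcp_rot'])
E
```

```text
1.575 [ 0.43855282 -0.1216374   0.30042195] [[ 1.    -0.003 -0.001]
 [-0.003 -1.    -0.   ]
 [-0.001  0.    -1.   ]]
```

View pics/w1.png

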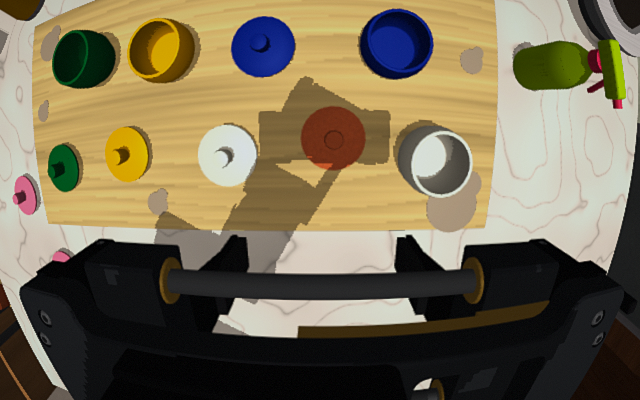

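>>> jog_arm([
  [0, 6, 0],
  [0, 12, 0],
  [0, 18, 0],
  [0, 24, 0],
  [0, 27, 0],
  [0, 27, 0],
  [0, 27, 0],
  [0, 27, 0],
], turn=[0, 0, 0, 0, 0, 0, 0, 0], grip=[0, 0, 0, 0, 0, 0, 0, 0])

```text
time_s: 2.58
position: [0.4393, 0.1482, 0.3005]
tcp_rot: [[1.0, -0.003, -0.0], [-0.003, -1.0, -0.0], [-0.0, 0.0, -1.0]]
force: [-0.0, -1.1, 0.2]
opening: 1.0
grasp_force: 0.0
```

```bash
python3 - <<'E'
from h import *
shot("wrist","w2");s=read_state();print(s['time_s'],s['position'])
E
```

```text
2.625 [0.43929895 0.14835301 0.30052811]
```

View pics/w2.png

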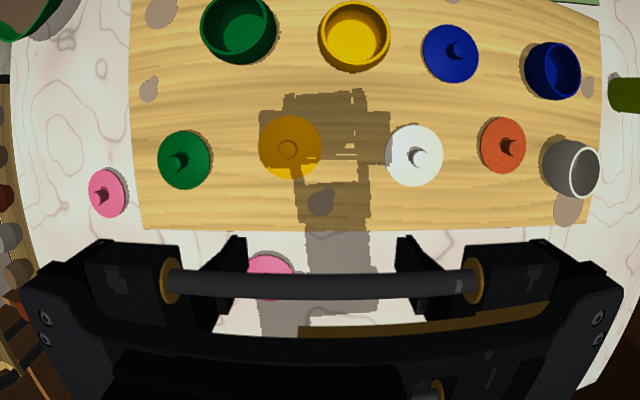

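Both wrist views show every object clear of the gripper. In w1 the jars are at white (435,160), blue (397,44), yellow (161,50) and green (83,58), with the lids at white (227,155), blue (263,46), yellow (128,153) and green (64,167). I'll fit circles to the outlines jointly across the two views to get x, y and z.

```bash
cat > fit.py <<'E'
from h import *
from scipy.optimize import least_squares
def mask(c,col):
    h,s,v=cv2.split(cv2.cvtColor(c['color'],cv2.COLOR_BGR2HSV).astype(int))
    b,g,r=cv2.split(c['color'].astype(int))
    m={'b':(h>105)&(h<135)&(s>120),'g':(h>50)&(h<90)&(s>120),'y':(h>15)&(h<32)&(s>215),'w':(s<45)&(v>70)}[col]
    return m.astype(np.uint8)
def contour(c,col,uv):
    n,l,st,ce=cv2.connectedComponentsWithStats(cv2.morphologyEx(mask(c,col),cv2.MORPH_OPEN,np.ones((3,3))))
    d=np.hypot(*(ce-np.array(uv)).T); d[st[:,4]<200]=1e9; i=d.argmin()
    k=max(cv2.findContours((l==i).astype(np.uint8),cv2.RETR_EXTERNAL,cv2.CHAIN_APPROX_NONE)[0],key=len)
    k=cv2.convexHull(k)[:,0].astype(float)
    return k,st[i]
def fit(views,R,jar,z0,zfix=None):
    # views: list of (cap, contour pts)
    rs=[]
    for c,k in views:
        # push outwards half a pixel
        rs.append([ray(c,u,v,True) for u,v in k])
    P=[(np.array([o for o,d in r]),np.array([d for o,d in r])) for r in rs]
    W=None
    def pts(z): return [(o+d*((z-o[:,2])/d[:,2])[:,None])[:,:2] for o,d in P]
    p0=np.mean([q.mean(0) for q in pts(z0)],0); x=np.r_[p0,z0]
    for it in range(6):
        q=pts(x[2]); W=[]
        for (o,d),a in zip(P,q):
            if jar:
                e=x[:2]-o[0,:2]; e/=np.linalg.norm(e); w=a-x[:2]; W.append((w@e)/np.linalg.norm(w,axis=1)>0.25)
            else: W.append(np.ones(len(a),bool))
        def res(p):
            z=zfix if zfix else p[2]
            return np.concatenate([np.linalg.norm(a-p[:2],axis=1)[w]-R for a,w in zip(pts(z),W)])*1e3
        s=least_squares(res,x,loss='soft_l1'); x=s.x
        if zfix: x[2]=zfix
    return x,np.sqrt(np.mean(np.minimum(s.fun**2,25)))
E
python3 - <<'E'
from fit import *
A=load("w1");B=load("w2")
J={'w':((435,160),(572,168),.098),'b':((397,44),(553,70),.082),'g':((83,58),(238,30),.098),'y':((161,50),(354,37),.082)}
L={'w':((227,155),(414,155)),'b':((263,46),(450,54)),'g':((64,167),(184,159)),'y':((128,153),(290,147))}
for n,T,R,jar in (('jar',J,.043,1),('lid',L,.045,0)):
  for c,t in T.items():
    z=t[2] if jar else .032
    k=[contour(A,c,t[0]),contour(B,c,t[1])]
    v=[(A,k[0][0]),(B,k[1][0])]
    x,e=fit(v,R,jar,z); print(n,c,'joint',x.round(4),round(e,2),[tuple(s[1][:4]) for s in k])
    print('   z fixed',*[(fit([q],R,jar,z,z)[0][:2].round(4),round(fit([q],R,jar,z,z)[1],2)) for q in v])
E
```

```text
jar w joint [ 0.468  -0.1119  0.098 ] nan [(np.int32(398), np.int32(126), np.int32(74), np.int32(72)), (np.int32(384), np.int32(125), np.int32(59), np.int32(61))]
   z fixed (array([ 0.4584, -0.273 ]), np.float64(0.19)) (array([0.4703, 0.0411]), np.float64(1.78))
jar b joint [ 0.6139 -0.2194  0.0806] 0.34 [(np.int32(361), np.int32(9), np.int32(72), np.int32(70)), (np.int32(525), np.int32(43), np.int32(56), np.int32(57))]
   z fixed (array([ 0.6134, -0.2189]), np.float64(0.23)) (array([ 0.6136, -0.2179]), np.float64(0.47))
jar g joint [0.6361 0.2538 0.098 ] 0.47 [(np.int32(52), np.int32(30), np.int32(63), np.int32(58)), (np.int32(200), np.int32(0), np.int32(76), np.int32(64))]
   z fixed (array([0.6361, 0.2539]), np.float64(0.6)) (array([0.6361, 0.2538]), np.float64(0.14))
jar y joint [0.6217 0.1062 0.081 ] 0.21 [(np.int32(127), np.int32(18), np.int32(67), np.int32(65)), (np.int32(318), np.int32(1), np.int32(72), np.int32(72))]
   z fixed (array([0.6216, 0.1055]), np.float64(0.13)) (array([0.6211, 0.1063]), np.float64(0.19))
lid w joint [0.461  0.0154 0.0334] 0.55 [(np.int32(198), np.
[... 271 characters left out ...]
), np.int32(63), np.int32(60)), (np.int32(423), np.int32(25), np.int32(55), np.int32(58))]
   z fixed (array([ 0.6158, -0.0395]), np.float64(0.59)) (array([ 0.6158, -0.0403]), np.float64(0.5))
lid g joint [0.4577 0.3571 0.0332] 1.06 [(np.int32(48), np.int32(145), np.int32(31), np.int32(47)), (np.int32(158), np.int32(131), np.int32(52), np.int32(58))]
   z fixed (array([0.4577, 0.3587]), np.float64(1.32)) (array([0.4574, 0.3575]), np.float64(0.49))
lid y joint [0.4717 0.1934 0.0332] 0.48 [(np.int32(105), np.int32(127), np.int32(44), np.int32(55)), (np.int32(259), np.int32(116), np.int32(62), np.int32(63))]
   z fixed (array([0.4716, 0.1943]), np.float64(0.54)) (array([0.4715, 0.1934]), np.float64(0.36))
  return _methods._mean(a, axis=axis, dtype=dtype,
  ret = ret.dtype.type(ret / rcount)
```

The fits agree to about 1 mm, with measured heights of 81 mm (low rims), 98 mm (green rim) and 33 mm (lid covers). The white jar was only seen in one view, so I'll take a second look at it on the way to the white lid.

>>> jog_arm([
  [1, -5, -3],
  [2.2, -10, -6],
  [2.2, -13.3, -10],
  [2.2, -13.3, -14],
  [2.2, -13.3, -14],
  [2.2, -13.3, -14],
  [2.2, -13.3, -14],
], turn=[0, 0, 0, 0, 0, 0, 0], grip=[0, 0, 0, 0, 0, 0, 0])

```text
time_s: 3.5
position: [0.4623, 0.0168, 0.1622]
tcp_rot: [[1.0, 0.0, 0.004], [0.0, -1.0, -0.001], [0.004, 0.001, -1.0]]
force: [1.4, -0.6, 0.3]
opening: 1.004
grasp_force: 0.0
```

```bash
python3 - <<'E'
from fit import *
C=shot("wrist","w3");A=load("w1");s=read_state();print(s['time_s'],s['position'],s['force'])
print('lid',fit([(C,contour(C,'w',(320,150))[0])],.045,0,.033,.033))
h,sa,v=cv2.split(cv2.cvtColor(load("w2")['color'],cv2.COLOR_BGR2HSV)); print(sa[165:172:2,540:604:6],v[165:172:3,540:604:6])
cv2.imwrite('pics/w3.png',C['color'])
E
```

```text
3.55 [0.46216394 0.0169042  0.16211517] [-0.6593183  -0.05697524  0.01551999]
lid (array([ 0.29717584, -0.38202064,  0.033     ]), np.float64(5.0))
[[136  41  40  38  41  36  39  38  36  42  22]
 [134  40  40  43  38  19  38  45  33  44  24]
 [135  40  37  36  36  20  41  35  36  41  24]
 [138  40  45  40  35  19  40  45  44  41  23]] [[122  69  76  81  87 119  79  73  70  67 220]
 [119  71  75  83  88 207  80  74  70  68 223]
 [118  70  79  83  88 228  83  74  69  68 223]]
```

View pics/w3.png

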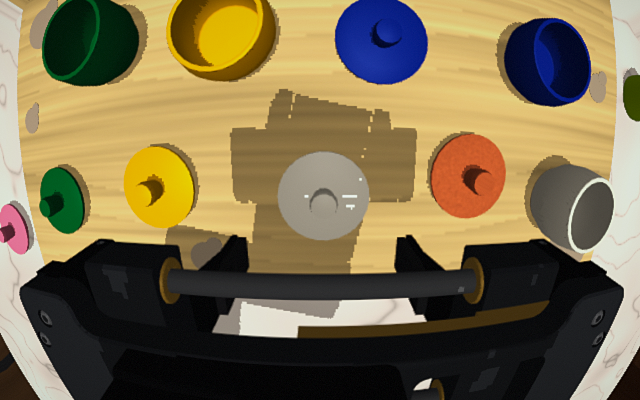

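The view shows the white lid centred at (323,195) between the fingers and the white jar at (572,208). Its bright rim ring is visible, so I'll fit that ring directly.

```bash
python3 - <<'E'
from fit import *
V=[load(n) for n in("w1","w2","w3")]
c0=np.array([.4584,-.273])
def rimpts(c):
    h,s,v=cv2.split(cv2.cvtColor(c['color'],cv2.COLOR_BGR2HSV)); ys,xs=np.where((v>130)&(s<60))
    out=[]
    for x,y in zip(xs,ys):
        o,d=ray(c,x,y,True)
        if d[2]<-.2:
            q=o+d*(.098-o[2])/d[2]
            if .034<np.hypot(*(q[:2]-c0))<.047: out.append((x,y))
    return np.array(out,float)
ks=[rimpts(c) for c in V]
for c,k in zip(V,ks): print(len(k),fit([(c,k)],.0405,0,.098,.098))
for s in((0,1),(0,2)): print(s,fit([(V[i],ks[i]) for i in s],.0405,0,.098))
k,st=contour(V[2],'w',(323,195)); print(st, fit([(V[2],k)],.045,0,.033,.033))
E
```

```text
889 (array([ 0.45809829, -0.27433921,  0.098     ]), np.float64(2.129354333565066))
359 (array([ 0.45856124, -0.27428567,  0.098     ]), np.float64(2.0914035125521275))
758 (array([ 0.45857096, -0.27450787,  0.098     ]), np.float64(2.1894748052054975))
(0, 1) (array([ 0.45823207, -0.27433449,  0.09798583]), np.float64(2.1229619815735252))
(0, 2) (array([ 0.45845695, -0.27395622,  0.09858244]), np.float64(2.1554245039780384))
[ 278  152   91   88 6212] (array([0.46060465, 0.01533315, 0.033     ]), np.float64(0.6013317842082359))
```

The white jar is at (0.4583, -0.274) with its rim at 98 mm, and the white lid is at (0.4607, 0.0153). Now I'll descend and grip.

>>> jog_arm([
  [0, -0.1, -4],
  [0, -0.1, -8],
  [0, -0.1, -10.5],
  [0, -0.1, -11.7],
  [0, -0.1, -11.7],
  [0, -0.1, -11.7],
], turn=[0, 0, 0, 0, 0, 0], grip=[0, 0, 0, 0, 0, 0])

```text
time_s: 4.3
position: [0.4619, 0.0157, 0.0446]
tcp_rot: [[1.0, -0.0, 0.002], [-0.0, -1.0, -0.0], [0.002, 0.0, -1.0]]
force: [-0.2, -0.1, -0.3]
opening: 0.999
grasp_force: 0.0
```

>>> jog_arm([
  [0, 0, 0],
  [0, 0, 0],
  [0, 0, 0],
  [0, 0, 0],
  [0, 0, 0],
  [0, 0, 0],
], turn=[0, 0, 0, 0, 0, 0], grip=[0.4, 0.8, 1, 1, 1, 1])

```text
time_s: 5.05
position: [0.461, 0.0158, 0.0435]
tcp_rot: [[1.0, -0.0, -0.0], [-0.0, -1.0, 0.0], [-0.0, -0.0, -1.0]]
force: [-0.3, 0.1, -0.7]
opening: 0.401
grasp_force: 0.0
```

>>> jog_arm([
  [0, 0, 0],
  [0, 0, 0],
  [0, 0, 0],
  [0, 0, 0],
  [0, 0, 2],
  [0, 0, 5],
  [0, 0, 10],
  [0, 0, 13],
  [0, 0, 13],
], turn=[0, 0, 0, 0, 0, 0, 0, 0, 0], grip=[1, 1, 1, 1, 1, 1, 1, 1, 1])

```text
time_s: 6.18
position: [0.4624, 0.0157, 0.1754]
tcp_rot: [[1.0, -0.0, 0.005], [-0.0, -1.0, -0.001], [0.005, 0.001, -1.0]]
force: [0.1, 0.7, -1.5]
opening: 0.273
grasp_force: 30.0
```

```bash
python3 - <<'E'
from h import *
shot("wrist","w4");s=read_state();print(s['time_s'],s['position'],s['force'],s['opening'],s['grasp_force'])
E
```

```text
6.225 [0.46109603 0.01587001 0.17397037] [ 0.51722247 -0.50815132 -2.18220815] 0.2790603038574903 29.999734796583652
```

View pics/w4.png

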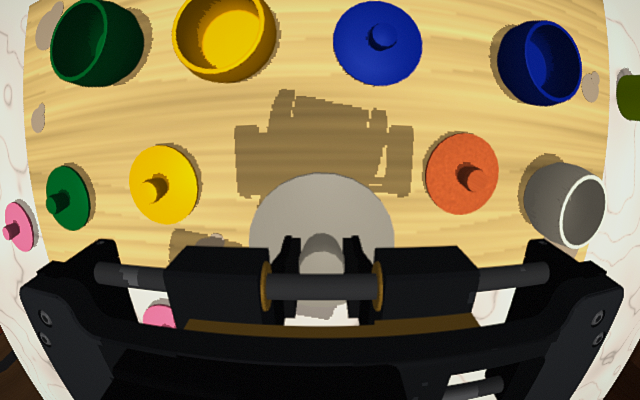

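The view shows the white lid held level by its knob at (322,250). Opening is 0.28 and grip force 30 N. Now I'll carry it over the white jar.

>>> jog_arm([
  [0, -4, 0],
  [0, -9, 0],
  [0, -14, 0],
  [-0.2, -19, 0],
  [-0.3, -24, 0],
  [-0.3, -27.5, 0],
  [-0.3, -29, 0],
  [-0.3, -29, 0],
  [-0.3, -29, 0],
  [-0.3, -29, 0],
], turn=[0, 0, 0, 0, 0, 0, 0, 0, 0, 0], grip=[1, 1, 1, 1, 1, 1, 1, 1, 1, 1])

```text
time_s: 7.48
position: [0.4579, -0.2725, 0.1734]
tcp_rot: [[1.0, 0.001, -0.001], [0.001, -1.0, 0.001], [-0.001, -0.001, -1.0]]
force: [-0.2, -0.1, -1.5]
opening: 0.274
grasp_force: 30.0
```

```bash
python3 - <<'E'
from fit import *
c=shot("wrist","w5");s=read_state();print(s['time_s'],s['position'],s['force'])
# cover arc of held lid
g=cv2.cvtColor(c['color'],cv2.COLOR_BGR2HSV); m=mask(c,'w')
print([ (u,[int(x) for x in np.where(m[100:240,u])[0][:1]+100]) for u in range(240,400,20)])
E
```

```text
7.525 [ 0.45803861 -0.27277825  0.17356858] [-0.133204    0.04775161 -0.88257388]
[(240, []), (260, [205]), (280, [172]), (300, [153]), (320, [147]), (340, [150]), (360, [163]), (380, [202])]
```

View pics/w5.png

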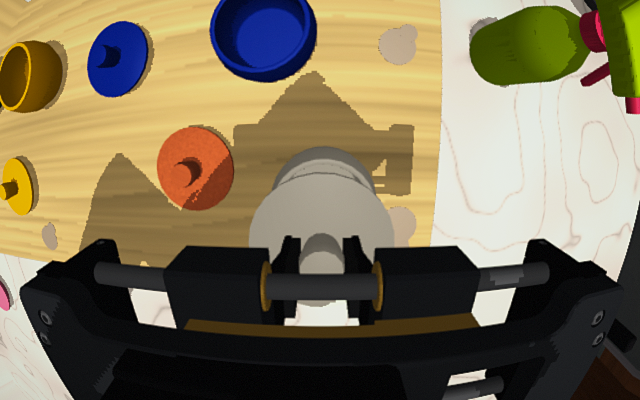

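The lid is centred over the white jar: lid at columns 248–395, jar at 273–375. I'll lower it gently.

>>> jog_arm([
  [0, -0.1, -2],
  [0, -0.1, -3.5],
  [0, -0.1, -4.4],
  [0, -0.1, -5],
  [0, -0.1, -5.5],
  [0, -0.1, -5.8],
  [0, -0.1, -5.8],
], turn=[0, 0, 0, 0, 0, 0, 0], grip=[1, 1, 1, 1, 1, 1, 1])

```text
time_s: 8.4
position: [0.458, -0.2753, 0.1155]
tcp_rot: [[1.0, -0.0, -0.0], [-0.0, -1.0, 0.0], [-0.0, -0.0, -1.0]]
force: [0.4, -0.2, -1.4]
opening: 0.274
grasp_force: 30.0
```

>>> jog_arm([
  [0, 0, -0.1],
  [0, 0, -0.2],
  [0, 0, -0.3],
  [0, 0, -0.35],
  [0, 0, -0.4],
  [0, 0, -0.4],
  [0, 0, -0.4],
], turn=[0, 0, 0, 0, 0, 0, 0], grip=[1, 1, 1, 1, 1, 1, 1])

```text
time_s: 9.28
position: [0.4581, -0.2752, 0.1115]
tcp_rot: [[1.0, -0.0, 0.0], [-0.0, -1.0, -0.0], [0.0, 0.0, -1.0]]
force: [-0.5, -1.3, -1.8]
opening: 0.272
grasp_force: 30.0
```

>>> jog_arm([
  [0, 0, -0.05],
  [0, 0, -0.1],
  [0, 0, -0.1],
  [0, 0, -0.1],
], turn=[0, 0, 0, 0], grip=[1, 1, 1, 1])

```text
time_s: 9.78
position: [0.4581, -0.2752, 0.1114]
tcp_rot: [[1.0, -0.0, 0.0], [-0.0, -1.0, -0.0], [0.0, 0.0, -1.0]]
force: [-0.9, 1.0, 4.8]
opening: 0.275
grasp_force: 30.0
```

Contact at 4.8 N with TCP z = 111.4 mm, which is the expected home height. I'll release, rise, and go over the blue lid.

>>> jog_arm([
  [0, 0, 0],
  [0, 0, 0],
  [0, 0, 0],
  [0, 0, 0],
  [0, 0, 1],
  [0, 0, 3.5],
  [0, 0, 6.5],
  [2, 3, 6.5],
  [5, 7.5, 6.5],
  [8, 12, 6.5],
  [11, 16.5, 6.5],
  [14, 21, 6.5],
], turn=[0, 0, 0, 0, 0, 0, 0, 0, 0, 0, 0, 0], grip=[0.4, 0.4, 0.4, 0.4, 0.4, 0.4, 0.4, 0.4, 0.4, 0.4, 0.4, 0.4])

```text
time_s: 11.28
position: [0.5991, -0.0637, 0.1764]
tcp_rot: [[1.0, -0.0, 0.001], [-0.0, -1.0, -0.0], [0.001, 0.0, -1.0]]
force: [-0.1, -0.7, 0.0]
opening: 0.6
grasp_force: 0.0
```

>>> jog_arm([
  [1.8, 2.5, 0],
  [1.8, 2.5, 0],
  [1.8, 2.5, 0],
  [1.8, 2.5, 0],
], turn=[0, 0, 0, 0], grip=[0.4, 0.4, 0.4, 0.4])

```text
time_s: 11.78
position: [0.6153, -0.0414, 0.1757]
tcp_rot: [[1.0, -0.002, -0.001], [-0.002, -1.0, -0.0], [-0.001, 0.0, -1.0]]
force: [-0.3, -0.4, -0.4]
opening: 0.604
grasp_force: 0.0
```

```bash
python3 - <<'E'
from fit import *
c=shot("wrist","w6");s=read_state();print(s['time_s'],s['position'],s['force'],s['opening'])
k,st=contour(c,'b',(323,190)); print(st, fit([(c,k)],.045,0,.033,.033))
k,st=contour(c,'w',(560,270)); print('white',st)
E
```

```text
11.825 [ 0.61540822 -0.04144056  0.17569936] [ 0.68065163 -0.59058066  0.3466156 ] 0.5978046693541178
[ 277  148   87   85 5770] (array([ 0.61505334, -0.03969978,  0.033     ]), np.float64(0.521814684538931))
white [  511     0   129   400 17481]
```

View pics/w6.png

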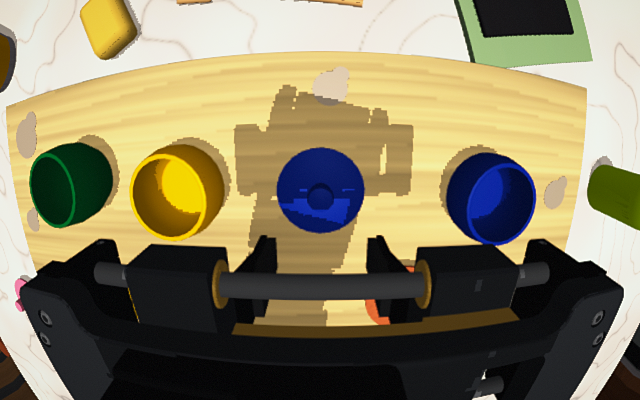

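The blue lid is centred at (320,190), with the blue jar at (491,198) and the yellow jar at (178,192). Descending and gripping.

>>> jog_arm([
  [0, 0.15, -4],
  [0, 0.15, -8],
  [0, 0.15, -11.5],
  [0, 0.15, -13.2],
  [0, 0.15, -13.2],
  [0, 0.15, -13.2],
  [0, 0.15, -13.2],
  [0, 0.15, -13.2],
  [0, 0.15, -13.2],
  [0, 0.15, -13.2],
], turn=[0, 0, 0, 0, 0, 0, 0, 0, 0, 0], grip=[0.4, 0.4, 0.4, 0.4, 0.4, 0.4, 1, 1, 1, 1])

```text
time_s: 13.08
position: [0.6163, -0.0389, 0.044]
tcp_rot: [[1.0, 0.0, 0.001], [0.0, -1.0, -0.001], [0.001, 0.001, -1.0]]
force: [-1.0, -0.9, 2.6]
opening: 0.278
grasp_force: 30.0
```

```bash
python3 - <<'E'
from fit import *
s=read_state();print(s['time_s'],s['position'],s['force'],s['opening'],s['grasp_force'])
c=load("w6");A=load("w1");B=load("w2")
for n,uv,z,a,b in(('b',(491,198),.082,(397,44),(553,70)),('y',(178,192),.082,(161,50),(354,37)),('g',(71,185),.098,(83,58),(238,30))):
    v=[(q,contour(q,n,u)[0]) for q,u in((c,uv),(A,a),(B,b))]
    print(n,fit(v[:1],.043,1,z,z),fit(v,.043,1,z))
E
```

```text
13.075 [ 0.61630261 -0.03893896  0.04402334] [-1.01423812 -0.90290983  2.6306857 ] 0.2775963610758406 30.001013427972794
b (array([ 0.61494505, -0.21851304,  0.082     ]), np.float64(0.2942300476801778)) (array([ 0.61409628, -0.21983015,  0.08024433]), np.float64(0.3356551551466937))
y (array([0.62219949, 0.10544737, 0.082     ]), np.float64(0.2473839783311986)) (array([0.6217347 , 0.10628751, 0.08085108]), np.float64(0.21226000890972782))
g (array([0.63637638, 0.25382306, 0.098     ]), np.float64(0.40386805295015016)) (array([0.63621311, 0.25394745, 0.09788608]), np.float64(0.45834399575590706))
```

>>> jog_arm([
  [0, 0, 2],
  [0, 0, 5],
  [0, 0, 9],
  [0, -3, 11],
  [0, -7, 11],
  [-0.1, -11, 11],
  [-0.1, -15, 11],
  [-0.1, -17.2, 11],
  [-0.1, -18, 11],
  [-0.1, -18, 11],
  [-0.1, -18, 11],
  [-0.1, -18, 11],
], turn=[0, 0, 0, 0, 0, 0, 0, 0, 0, 0, 0, 0], grip=[1, 1, 1, 1, 1, 1, 1, 1, 1, 1, 1, 1])

```text
time_s: 14.58
position: [0.6151, -0.2174, 0.1536]
tcp_rot: [[1.0, 0.001, -0.0], [0.001, -1.0, 0.0], [-0.0, -0.0, -1.0]]
force: [0.9, -0.1, -1.5]
opening: 0.274
grasp_force: 30.0
```

```bash
python3 - <<'E'
from fit import *
c=shot("wrist","w7");s=read_state();print(s['time_s'],s['position'],s['force'],s['opening'])
E
```

```text
14.625 [ 0.61513575 -0.21755651  0.15361123] [ 0.63872388 -0.36721129 -1.53300874] 0.27639579625441063
```

View pics/w7.png

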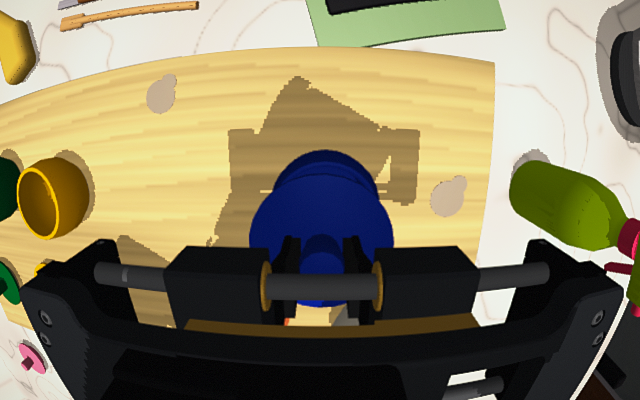

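The blue lid, at columns 249–393, sits centred over the jar at 272–378. Lowering.

>>> jog_arm([
  [0, -0.05, -2],
  [0, -0.05, -3.5],
  [0, -0.05, -4.4],
  [0, -0.05, -4.9],
  [0, -0.05, -5.2],
  [0, -0.05, -5.4],
  [0, -0.05, -5.5],
  [0, -0.05, -5.6],
  [0, -0.05, -5.7],
  [0, -0.05, -5.75],
  [0, -0.05, -5.75],
], turn=[0, 0, 0, 0, 0, 0, 0, 0, 0, 0, 0], grip=[1, 1, 1, 1, 1, 1, 1, 1, 1, 1, 1])

```text
time_s: 16.0
position: [0.6151, -0.2192, 0.0962]
tcp_rot: [[1.0, -0.0, 0.0], [-0.0, -1.0, -0.0], [0.0, 0.0, -1.0]]
force: [-0.7, 0.3, -1.0]
opening: 0.277
grasp_force: 30.0
```

>>> jog_arm([
  [0, 0, -0.05],
  [0, 0, -0.1],
  [0, 0, -0.1],
], turn=[0, 0, 0], grip=[1, 1, 1])

```text
time_s: 16.38
position: [0.6151, -0.2192, 0.0959]
tcp_rot: [[1.0, -0.0, 0.0], [-0.0, -1.0, -0.0], [0.0, 0.0, -1.0]]
force: [-0.8, 2.3, 5.2]
opening: 0.274
grasp_force: 30.0
```

Home at 95.9 mm with 5.2 N. Release, then on to the green lid.

>>> jog_arm([
  [0, 0, 0],
  [0, 0, 0],
  [0, 0, 0],
  [0, 0, 0],
  [0, 0, 1],
  [0, 0, 3.5],
  [0, 0, 7],
  [0, 0, 8.5],
  [-1, 3, 8.5],
  [-2.5, 8, 8.5],
  [-4, 13, 8.5],
  [-5.5, 18, 8.5],
], turn=[0, 0, 0, 0, 0, 0, 0, 0, 0, 0, 0, 0], grip=[0.4, 0.4, 0.4, 0.4, 0.4, 0.4, 0.4, 0.4, 0.4, 0.4, 0.4, 0.4])

```text
time_s: 17.88
position: [0.5592, -0.0378, 0.1799]
tcp_rot: [[1.0, -0.001, -0.0], [-0.001, -1.0, 0.0], [-0.0, -0.0, -1.0]]
force: [-0.3, 0.7, 0.2]
opening: 0.599
grasp_force: 0.0
```

>>> jog_arm([
  [-1.5, 5, 0],
  [-3, 10, 0],
  [-4.5, 15, 0],
  [-6, 20, 0],
  [-7.5, 25, 0],
  [-9, 30, 0],
  [-10, 35, 0],
  [-10.3, 38.5, 0],
  [-10.3, 39.6, 0],
  [-10.3, 39.6, 0],
  [-10.3, 39.6, 0],
  [-10.3, 39.6, 0],
], turn=[0, 0, 0, 0, 0, 0, 0, 0, 0, 0, 0, 0], grip=[0.4, 0.4, 0.4, 0.4, 0.4, 0.4, 0.4, 0.4, 0.4, 0.4, 0.4, 0.4])

```text
time_s: 19.38
position: [0.4573, 0.3555, 0.18]
tcp_rot: [[1.0, -0.002, -0.0], [-0.002, -1.0, -0.0], [-0.0, 0.0, -1.0]]
force: [-0.3, 0.1, -0.6]
opening: 0.599
grasp_force: 0.0
```

```bash
python3 - <<'E'
from fit import *
c=shot("wrist","w8");s=read_state();print(s['time_s'],s['position'],s['force'],s['opening'])
k,st=contour(c,'g',(323,190)); print(st, fit([(c,k)],.045,0,.033,.033))
k,st=contour(c,'g',(430,20)); print('jar',st)
E
```

```text
19.425 [0.45733879 0.35566714 0.18007059] [ 0.11981097 -0.28035116  0.09301678] 0.5998241996641134
[ 278  147   86   84 5639] (array([0.45708334, 0.35647706, 0.033     ]), np.float64(0.5055881946200813))
jar [ 378    0  108   63 5606]
```

>>> jog_arm([
  [0, 0, -4],
  [0, 0, -8],
  [0, 0, -12],
  [0, 0, -13.65],
  [0, 0, -13.65],
  [0, 0, -13.65],
  [0, 0, -13.65],
  [0, 0, -13.65],
  [0, 0, -13.65],
  [0, 0, -13.65],
], turn=[0, 0, 0, 0, 0, 0, 0, 0, 0, 0], grip=[0.4, 0.4, 0.4, 0.4, 0.4, 0.4, 1, 1, 1, 1])

```text
time_s: 20.68
position: [0.4571, 0.3568, 0.0439]
tcp_rot: [[1.0, -0.0, 0.0], [-0.0, -1.0, 0.0], [0.0, -0.0, -1.0]]
force: [0.4, 0.1, 2.3]
opening: 0.277
grasp_force: 30.0
```

>>> jog_arm([
  [0, 0, 2],
  [0, 0, 6],
  [0, 0, 11],
  [0, 0, 13],
  [3.5, -2, 13],
  [7.5, -4.3, 13],
  [11.5, -6.6, 13],
  [15, -8.6, 13],
  [17.4, -10, 13],
  [17.9, -10.3, 13],
  [17.9, -10.3, 13],
  [17.9, -10.3, 13],
], turn=[0, 0, 0, 0, 0, 0, 0, 0, 0, 0, 0, 0], grip=[1, 1, 1, 1, 1, 1, 1, 1, 1, 1, 1, 1])

```text
time_s: 22.18
position: [0.6344, 0.2547, 0.1733]
tcp_rot: [[1.0, 0.001, -0.002], [0.001, -1.0, 0.0], [-0.002, -0.0, -1.0]]
force: [0.2, 0.3, -1.0]
opening: 0.278
grasp_force: 30.0
```

```bash
python3 - <<'E'
from fit import *
c=shot("wrist","w9");s=read_state();print(s['time_s'],s['position'],s['force'],s['opening'])
k,st=contour(c,'g',(320,220)); print(st)
m=mask(c,'g')
for r in range(140,240,10):
    x=np.where(m[r,200:450])[0]+200; print(r,x.min() if len(x) else 0,x.max() if len(x) else 0)
E
```

```text
22.225 [0.63462112 0.25475101 0.17349874] [-0.07097389 -0.09642964 -0.81451073] 0.2758776720572772
[  250   146   144   128 12102]
140 0 0
150 301 341
160 287 356
170 278 365
180 273 370
190 270 372
200 264 380
210 257 385
220 253 390
230 250 392
```

The silhouettes are concentric: jar mid-column 321, lid mid-column 321. Lowering.

>>> jog_arm([
  [0, 0, -2],
  [0, 0, -3.5],
  [0, 0, -4.6],
  [0, 0, -5.2],
  [0, 0, -5.6],
  [0, 0, -5.8],
  [0, 0, -5.9],
  [0, 0, -6],
  [0, 0, -6.1],
  [0, 0, -6.15],
  [0, 0, -6.15],
], turn=[0, 0, 0, 0, 0, 0, 0, 0, 0, 0, 0], grip=[1, 1, 1, 1, 1, 1, 1, 1, 1, 1, 1])

```text
time_s: 23.6
position: [0.636, 0.2538, 0.1121]
tcp_rot: [[1.0, -0.0, 0.0], [-0.0, -1.0, -0.0], [0.0, 0.0, -1.0]]
force: [0.1, 0.2, -0.8]
opening: 0.277
grasp_force: 30.0
```

>>> jog_arm([
  [0, 0, -0.05],
  [0, 0, -0.1],
  [0, 0, -0.1],
], turn=[0, 0, 0], grip=[1, 1, 1])

```text
time_s: 23.98
position: [0.6361, 0.2538, 0.1119]
tcp_rot: [[1.0, -0.0, 0.001], [-0.0, -1.0, 0.0], [0.001, -0.0, -1.0]]
force: [-1.6, -0.5, 5.4]
opening: 0.274
grasp_force: 30.0
```

Home at 111.9 mm. Release, then on to the yellow lid.

>>> jog_arm([
  [0, 0, 0],
  [0, 0, 0],
  [0, 0, 0],
  [0, 0, 0],
  [0, 0, 1],
  [0, 0, 3.5],
  [0, 0, 6.5],
  [-3, -1, 6.8],
  [-7, -2.5, 6.8],
  [-11, -4, 6.8],
  [-14.5, -5.4, 6.8],
  [-16.4, -6, 6.8],
], turn=[0, 0, 0, 0, 0, 0, 0, 0, 0, 0, 0, 0], grip=[0.4, 0.4, 0.4, 0.4, 0.4, 0.4, 0.4, 0.4, 0.4, 0.4, 0.4, 0.4])

```text
time_s: 25.48
position: [0.4701, 0.1932, 0.1798]
tcp_rot: [[1.0, -0.001, -0.0], [-0.001, -1.0, -0.0], [-0.0, 0.0, -1.0]]
force: [0.5, -0.4, 0.2]
opening: 0.598
grasp_force: 0.0
```

>>> jog_arm([
  [0, 0, 0],
  [0, 0, 0],
  [0, 0, 0],
], turn=[0, 0, 0], grip=[0.4, 0.4, 0.4])

```text
time_s: 25.85
position: [0.4735, 0.1941, 0.1793]
tcp_rot: [[1.0, -0.0, 0.002], [-0.0, -1.0, 0.0], [0.002, -0.0, -1.0]]
force: [-1.0, 0.1, -0.2]
opening: 0.596
grasp_force: 0.0
```

```bash
python3 - <<'E'
from fit import *
c=shot("wrist","w10");s=read_state();print(s['time_s'],s['position'],s['force'],s['opening'])
k,st=contour(c,'y',(323,190)); print(st, fit([(c,k)],.045,0,.033,.033))
E
```

```text
25.9 [0.47323532 0.19403834 0.17910915] [-1.08134644  0.27869656  0.37529832] 0.5983976844947136
[ 280  150   86   84 5708] (array([0.47115402, 0.19306901, 0.033     ]), np.float64(0.25105581432499824))
```

>>> jog_arm([
  [0, -0.05, -4],
  [-0.05, -0.05, -8],
  [-0.05, -0.05, -12],
  [-0.05, -0.05, -13.5],
  [-0.05, -0.05, -13.5],
  [-0.05, -0.05, -13.5],
  [-0.05, -0.05, -13.5],
  [-0.05, -0.05, -13.5],
  [-0.05, -0.05, -13.5],
  [-0.05, -0.05, -13.5],
], turn=[0, 0, 0, 0, 0, 0, 0, 0, 0, 0], grip=[0.4, 0.4, 0.4, 0.4, 0.4, 0.4, 1, 1, 1, 1])

```text
time_s: 27.15
position: [0.4717, 0.1933, 0.0444]
tcp_rot: [[1.0, -0.0, 0.001], [-0.0, -1.0, 0.0], [0.001, -0.0, -1.0]]
force: [-0.7, -1.1, 3.5]
opening: 0.277
grasp_force: 30.0
```

>>> jog_arm([
  [0, 0, 2],
  [0, 0, 6],
  [0, 0, 10],
  [0, -1, 11.5],
  [3, -3, 11.5],
  [7, -5, 11.5],
  [10.5, -7, 11.5],
  [13.5, -8.4, 11.5],
  [14.9, -8.7, 11.5],
  [15, -8.7, 11.5],
  [15, -8.7, 11.5],
  [15, -8.7, 11.5],
], turn=[0, 0, 0, 0, 0, 0, 0, 0, 0, 0, 0, 0], grip=[1, 1, 1, 1, 1, 1, 1, 1, 1, 1, 1, 1])

```text
time_s: 28.65
position: [0.6201, 0.107, 0.1589]
tcp_rot: [[1.0, 0.001, -0.002], [0.001, -1.0, 0.0], [-0.002, -0.0, -1.0]]
force: [-0.7, -0.3, -1.0]
opening: 0.274
grasp_force: 30.0
```

```bash
python3 - <<'E'
from fit import *
c=shot("wrist","w11");s=read_state();print(s['time_s'],s['position'],s['force'],s['opening'])
m=mask(c,'y'); print(contour(c,'y',(320,220))[1])
for r in range(140,240,10):
    x=np.where(m[r,200:450])[0]+200; print(r,x.min() if len(x) else 0,x.max() if len(x) else 0)
E
```

```text
28.7 [0.62044331 0.10697566 0.15909858] [ 0.82200777 -0.04951894 -1.39183447] 0.2753937931750936
[  249   147   145   127 12099]
140 0 0
150 304 341
160 289 357
170 279 366
180 274 372
190 271 375
200 264 379
210 257 385
220 253 390
230 250 392
```

>>> jog_arm([
  [0, 0, -2],
  [0, 0, -3.6],
  [0, 0, -4.7],
  [0, 0, -5.3],
  [0, 0, -5.6],
  [0, 0, -5.8],
  [0, 0, -5.9],
  [0, 0, -6],
  [0, 0, -6.1],
  [0, 0, -6.2],
  [0, 0, -6.2],
], turn=[0, 0, 0, 0, 0, 0, 0, 0, 0, 0, 0], grip=[1, 1, 1, 1, 1, 1, 1, 1, 1, 1, 1])

```text
time_s: 30.08
position: [0.6215, 0.1063, 0.097]
tcp_rot: [[1.0, -0.0, -0.0], [-0.0, -1.0, -0.0], [-0.0, 0.0, -1.0]]
force: [0.2, 0.4, -0.8]
opening: 0.277
grasp_force: 30.0
```

>>> jog_arm([
  [0, 0, -0.05],
  [0, 0, -0.1],
  [0, 0, -0.1],
], turn=[0, 0, 0], grip=[1, 1, 1])

```text
time_s: 30.45
position: [0.6216, 0.1063, 0.0964]
tcp_rot: [[1.0, -0.0, 0.0], [-0.0, -1.0, 0.0], [0.0, -0.0, -1.0]]
force: [-1.2, -0.6, 2.4]
opening: 0.279
grasp_force: 30.0
```

Home at 96.4 mm. Release, retreat to a hover, and check everything.

>>> jog_arm([
  [0, 0, 0],
  [0, 0, 0],
  [0, 0, 0],
  [0, 0, 0],
  [0, 0, 1],
  [0, 0, 4],
  [0, 0, 9],
  [-3, -1, 13],
  [-7, -3, 17],
  [-11, -6, 20],
  [-15, -9, 21],
  [-18, -12, 21],
], turn=[0, 0, 0, 0, 0, 0, 0, 0, 0, 0, 0, 0], grip=[0.4, 0.4, 0.4, 0.4, 0.4, 0.4, 0.4, 0.4, 0.4, 0.4, 0.4, 0.4])

```text
time_s: 31.95
position: [0.4405, -0.0144, 0.308]
tcp_rot: [[1.0, 0.0, 0.004], [0.0, -1.0, -0.001], [0.004, 0.001, -1.0]]
force: [0.9, -2.0, 0.7]
opening: 0.598
grasp_force: 0.0
```

>>> jog_arm([
  [0, 0, 0],
  [0, 0, 0],
  [0, 0, 0],
  [0, 0, 0],
], turn=[0, 0, 0, 0], grip=[0.4, 0.4, 0.4, 0.4])

```text
time_s: 32.45
position: [0.4421, -0.0132, 0.3058]
tcp_rot: [[1.0, 0.001, -0.0], [0.001, -1.0, 0.0], [-0.0, -0.0, -1.0]]
force: [0.1, -0.3, -0.3]
opening: 0.602
grasp_force: 0.0
```

```bash
python3 - <<'E'
from fit import *
c=shot("wrist","w12");d=shot("side","side1");s=read_state();print(s['time_s'],s['position'],s['force'],s['opening'])
b=cv2.resize(d['color'][130:270,190:370],None,fx=4,fy=4,interpolation=cv2.INTER_CUBIC)
cv2.imwrite('pics/side1c.png',b)
E
```

```text
32.55 [ 0.44187138 -0.01327236  0.30578033] [-5.66180885e-04  1.18048592e+00 -2.51079733e-01] 0.6002465115763046
```

View pics/side1c.png

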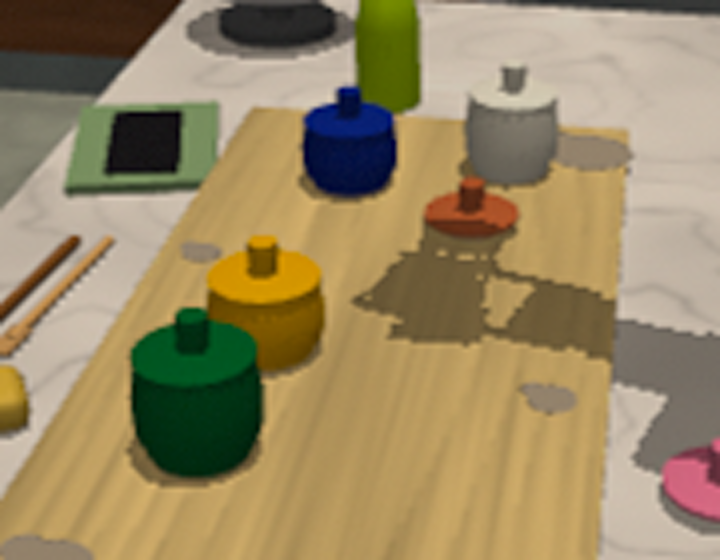

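View pics/w12.png

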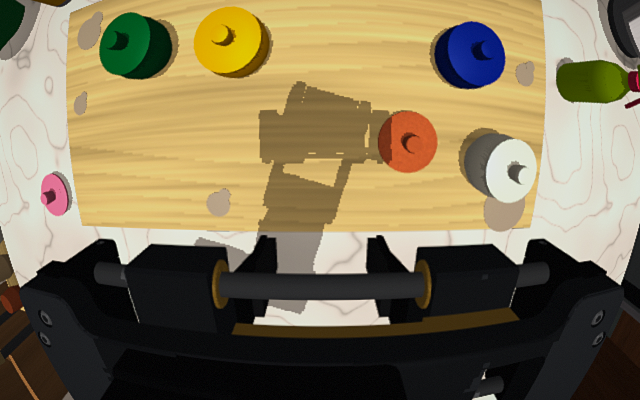

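All four lids sit level and home on jars of their own colour: white (512,170), blue (472,55), yellow (231,42) and green (137,45) in the wrist view. The bare lid and the spray bottle are undisturbed.

```bash
python3 -c "
from rig import *
print(hand_in())"
```

```text
the job is handed in; nothing more can be done
None
```

I put the white, blue, green and yellow lids on the jars of their own colour. The last pictures show all four level and fully home, and I handed the job in at about 33 s.

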